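# Lock the day's sample jars away

### The job

Take the key from its stand, put it in the lock of the sample box and turn it clockwise to the stop so that the shutter opens, and leave the box open while you put every sample jar from the worktop upright into an empty cell of the box, right down (some cells are already taken). Then turn the key back to shut the box, pull it out and put it back upright in its stand, fully in. Do not knock over the amber bottle.

Things in the scene. Friction and masses are not known exactly. Their poses are not given: they have to be found in the camera images.
- sample_box: Lockable sample box, fixed on the worktop at the left, turned a little. Origin: underside, below the middle of the cells; x = away from the robot, y = left, z = up. White case x -110..90, y -104..104 mm, aluminium cover top at z = 88 mm; carrying handle on its left end (to y = 127, z = 50..60 mm). Right of the cells (y -202..-102 mm) a grey step 36 mm high carries the lock.
- shutter (a joint): Travel of the shutter under the cover, geared to the lock: 0 = shut, 0.044 m = open. Two red bars: when shut, a 32 mm bar lies across the middle of each 56 mm well and no jar passes; when open they are out of the way.
- cell_1 (a point): Mouth centre of cell 1, at the cover's top; box x = -44, y = -64 mm; axes as the box. All 6 cells are square wells 56 mm wide with a floor 82 mm below this point. Two or three cells, not told which, already hold a like jar, lid 10 mm below this point (feel with closed fingertips through the open shutter, or look); an empty one gives way deeper.
- cell_2 (a point): Mouth centre of cell 2, box x = -44, y = 0 mm. Loading: a gripper holding a jar by the lid cannot follow it into the well, so with the fingertips just above the cover the jar is let go and drops the last 2 to 3 cm, guided by the well; its lid then lies 10 mm below the cover's top, clear of the shutter.
- cell_3 (a point): Mouth centre of cell 3, at the cover's top, box x = -44, y = 64 mm; axes as the box. Fixed round the box: racks with glassware up to 0.25 m high behind it (world x over 0.62, y 0.05 to 0.45), a tall balance left of it (y over 0.47); swing the arm drawn in.
- cell_4 (a point): Mouth centre of cell 4, at the cover's top, box x = 44, y = -64 mm; axes as the box.
- cell_5 (a point): Mouth centre of cell 5, at the cover's top, box x = 44, y = 0 mm; axes as the box.
- cell_6 (a point): Mouth centre of cell 6, at the cover's top, box x = 44, y = 64 mm; axes as the box.
- lock_mouth (a point): Centre of the keyhole in the top of the lock cylinder, a 47 mm black and brass rotor standing on the grey step at box x = 0, y = -164 mm, top 80 mm above the worktop. Keyhole 18.8 x 10.8 mm, 42 mm deep, straight down; its long side lies along this point's x axis, which turns with the rotor (along the box's x when shut). z = up.
- lock (a joint): Angle of the lock cylinder: 0 = shut (white index at the red mark) to 1.2 rad = open (green mark), clockwise seen from above opens; stops at both ends; about 0.07 N m of friction, stays where it is left. The key has about 0.2 rad of play in it.
- key_bow (a point): Middle of the key's blue ring bow, 42 mm wide (x), 10 mm thick (y, to be gripped; its ring is solid), 48 mm high (z, 24 mm either side); z points up away from the blade. Below it a collar 26 x 14 x 5 mm, then the blade, 16 (x) by 8 mm (y), 40 mm long, the last 9 mm tapered. With the collar on a keyhole this point is 29 mm above the mouth. Either way round fits. Starts upright in the stand.
- key: The key, 60 g, 93 mm long; origin at the blade's tip, 69 mm below the bow's middle; same axes as the bow point.
- stand_mouth (a point): Key stand, fixed: grey foot 66 x 80 mm, wooden block 46 x 36 mm, its top 50 mm above the worktop. Point: centre of its slot at the block's top; slot 19.4 mm (this point's x) by 11.4 mm (y), 41 mm deep; z = up.
- jar_1_mid (a point): Sample jar with a red screw lid, to be locked away, upright on the worktop to the right at the start: a cylinder 72 mm high, body diameter 45 mm, lid (top 14 mm) diameter 48 mm, about 150 g, bottom-heavy. Point: the jar's centre, 36 mm above its underside; z = up through the lid. One of these jars may be absent.
- jar_2_mid (a point): Sample jar with a blue screw lid, to be locked away, upright on the worktop to the right at the start: a cylinder 72 mm high, body diameter 45 mm, lid (top 14 mm) diameter 48 mm, about 150 g, bottom-heavy. Point: the jar's centre, 36 mm above its underside; z = up through the lid. One of these jars may be absent.
- jar_3_mid (a point): Sample jar with a red screw lid, to be locked away, upright on the worktop to the right at the start: a cylinder 72 mm high, body diameter 45 mm, lid (top 14 mm) diameter 48 mm, about 150 g, bottom-heavy. Point: the jar's centre, 36 mm above its underside; z = up through the lid. One of these jars may be absent.
- amber_bottle: Bystander: loose amber glass bottle with a black cap, 49 mm diameter, 105 mm high, standing behind the jars; origin at its underside centre. Also there, fixed: a bench scale 80 mm high between jars and box (world x over 0.48, y -0.2 to 0), other bottles behind, the back wall at x = 0.75.
Things that resemble listed ones, but are neither listed nor needed, are in the scene too. Of the things shaped like the key, the blue one is meant.

How it is judged:
On the way, in this order (a step that is already met when the one before it is completed fails the run):
1. the key is in the lock and turned to open (horizontal distance between key_bow and lock_mouth below 0.007 m and z of key_bow in the frame of lock_mouth below 0.036 m and angle between key_bow's own z axis and vertical below 0.15 rad and value of joint lock above 1.08 rad), for 0.2 s.
2. all jars are down in cells, the lock still open (x of jar_1_mid in the frame of sample_box between -0.075 and 0.075 m and y of jar_1_mid in the frame of sample_box between -0.095 and 0.095 m and z of each of jar_1_mid, jar_2_mid, jar_3_mid in the frame of sample_box below 0.048 m and angle between each of jar_1_mid, jar_2_mid, jar_3_mid's own z axis and vertical below 0.2 rad and x of jar_2_mid in the frame of sample_box between -0.075 and 0.075 m and y of jar_2_mid in the frame of sample_box between -0.095 and 0.095 m and x of jar_3_mid in the frame of sample_box between -0.075 and 0.075 m and y of jar_3_mid in the frame of sample_box between -0.095 and 0.095 m and value of joint lock above 1.08 rad), for 0.2 s.
3. the key, still in the lock, is turned back to shut (horizontal distance between key_bow and lock_mouth below 0.007 m and z of key_bow in the frame of lock_mouth below 0.036 m and angle between key_bow's own z axis and vertical below 0.15 rad and value of joint lock below 0.12 rad), for 0.2 s.
At the end, for the whole second after the job is handed in: Every jar stands upright (within 0.2 rad) on the floor of a cell (centre lower than 48 mm above the worktop), the lock is within 0.12 rad of shut, and the key stands in its stand, upright within 0.15 rad, bow centre within 7 mm of the slot's axis and less than 36 mm above its mouth, at rest (x of jar_1_mid in the frame of sample_box between -0.075 and 0.075 m and y of jar_1_mid in the frame of sample_box between -0.095 and 0.095 m and z of each of jar_1_mid, jar_2_mid, jar_3_mid in the frame of sample_box below 0.048 m and angle between each of jar_1_mid, jar_2_mid, jar_3_mid's own z axis and vertical below 0.2 rad and x of jar_2_mid in the frame of sample_box between -0.075 and 0.075 m and y of jar_2_mid in the frame of sample_box between -0.095 and 0.095 m and x of jar_3_mid in the frame of sample_box between -0.075 and 0.075 m and y of jar_3_mid in the frame of sample_box between -0.095 and 0.095 m and value of joint lock below 0.12 rad and horizontal distance between key_bow and stand_mouth below 0.007 m and z of key_bow in the frame of stand_mouth below 0.036 m and angle between key_bow's own z axis and vertical below 0.15 rad and linear speed of key below 0.03 m/s); the robot touches nothing.
It fails at once if the amber bottle is knocked over (angle between amber_bottle's own z axis and vertical above 0.6 rad).
Of stored_1, stored_2, stored_3, stored_4, stored_5, stored_6 only 2 to 3 are there at a start; the rules pass over those that are not, and their reading is None.
Of jar_1, jar_2, jar_3 only 2 to 3 are there at a start; the rules pass over those that are not, and their reading is None.
At some moment in a run one of jar_1, jar_2, jar_3 may be knocked a few centimetres aside while the robot is not near it.
It also fails if it takes over 210 s, if anything falls off the work surface, if the arm or the gripper's body presses on something with over 40 N, if the wrist force passes 120 N, or if a joint passes its speed limit or range.

### The arm

A 6-joint arm with a two-finger parallel gripper is mounted at the origin on a cart in front of the work surface, level with it; the furniture and walls round the work are solid. World frame = base frame: x ahead of the robot, y to its left, z up, the work surface at z = 0. Lengths are in m, angles in rad, forces in N, time in s.
With the tool pointing down it reaches from about 0.25 to 0.775 m from the base axis. Payload 4 kg.
Tool frame: the origin (TCP) lies at the very end of the fingers, on their centre line; the grasp point (between the pads) lies 19 mm behind it; z points along the fingers, y is the direction in which the jaws open and shut (so a half turn about z gives the same grasp; the last joint's range is limited). The gripper opens to 94 mm and grips with 3 to 60 N. Pads are 16 mm wide; open, the fingers measure 119 mm over their backs; the gripper's body (75 mm by 177 mm) begins 78 mm behind the grasp point.
Start: joints at [-1.27, 0.087, 1.371, -0, 1.684, -0.103], TCP at [0.216, -0.506, 0.206] pointing down, gripper open.
Joint ranges: [-3.1, 3.1], [-0.76, 2.03], [0.27, 2.55], [-1.08, 4.22], [0.17, 2.65], [-2.57, 2.57]. Speed limits (rad/s): [2.79, 2.79, 3.14, 3.14, 3.14, 3.14].

### API

Orientations are given as [roll, pitch, yaw] about the fixed x, y, z axes, in that order (R = Rz(yaw) Ry(pitch) Rx(roll)).
In Python, from bench import robot, cams, models gives the robot as it stands.
- The arm moves only by the tool step_arm, never from a script. Its argument "series" is a list of rows, each a list of 5 numbers: the gripper command: -1 is shut, 1 is fully open, values between are in proportion, then the shift along the tool's x, y, z in mm, then the turn about the tool's z in degrees. A call has 1 to 20 rows; each row is the pose to reach, as a shift and turn from the pose commanded when the call began, along the tool's axes at that moment; what a row does not reach only later rows make up. A row lasts 1/8 s, in which the tool goes at most 62.5 mm and 10.7 degrees, less where a joint would pass 70% of its speed; a pose out of reach is approached as far as the arm can. A call with a gripper value outside its range is refused whole. The fingers move at their own pace and stop on an object; the grip force is fixed at half the most. Time passes only in rows, so rows that repeat a pose let the fingers close. It gives the time, the measured TCP pose, the force and the opening at its end, in the units of the state.
- robot.get_obs(): the state, without advancing time (a new reading comes with each control period).
- cams.snapshot(name): name is "scene" or "side" or "wrist"; returns a dict with "pixels" (420x560x3 uint8, red, green, blue), "fov_y" (degrees; the focal length in pixels is half the picture's height over the tangent of half this angle, whatever the lens; pixels are square), "cx", "cy" (the principal point, pixels), "R" (3x3) and "t" (3): a world point X has camera coordinates R X + t. Camera axes: x right, y down, z forward; pixel columns grow to the right and rows downward; lengths in m; the calibration is good to about 2 mm. A picture is of the moment at which its call begins. There is no depth.
- robot.close_job(): hands the job in, once; it reports no verdict.
Trained networks look in a picture, given as the dict that the camera call returned (one of the last four; its "shot" number tells which), for a name from the list of things; names that differ only in an ending like _2 or _b are one class to them, and where a whole thing is asked for, a point or a joint stands for the part that bears it (a point fixed in the world has none). Each returns a list of dicts, best first, with "p" (0 to 1); they miss things now and then, are a little off and sometimes report something else, mostly with a low value. They report only what shows in the picture. A call takes as long as a camera call. They do not tell look-alikes from the thing itself.
- models.find_in(picture, label): "position" ([x, y, z] in m, in world coordinates, good to about 4 mm: the middle of the surface that is visible of it).
- models.pinpoint(picture, label): "position" ([x, y, z] in m, in world coordinates, good to about 4 mm: a listed point, or the origin of a listed thing).
The state is a dict: "time": time; "joint_positions": joint angles; "qvel": joint speeds; "joint_torque": joint torques, N m; "tool_pos": TCP position; "ee_rot": TCP orientation; "wrist_force": force on the tool from outside, world axes, zero at the start; "wrist_torque": the same for the moment, N m; "width": finger opening in m.
Only numpy, scipy, OpenCV 4.12 (cv2) and the standard library are available. Lean on these libraries where they do the work, as an engineer would, in place of code of your own. Each camera call takes 0.05 s, during which the arm holds its last target. There are 200 camera calls.

## Working session

There is one attempt and no reset: what is moved stays moved. The work goes in short steps, Python scripts to look and compute and a tool call to move; the robot and the scene stay as the last step left them, time stands still between calls to the robot, and variables do not carry over. Pictures are saved under pics/ and viewed, about 12 in all and at most 16, crops included, and the job is handed in when it is done.

Besides the shell and the picture viewer there is one more tool, called after "Call:" as name(argument=value, ...) on one line, values as JSON. step_arm: Moves the arm, as the interface text tells. Its arguments: {"type":"object","properties":{"series":{"type":"array","items":{"type":"array","items":{"type":"number"}}}},"required":["series"]}

```bash
mkdir -p pics; ls; cat > h.py <<'E'
import numpy as np, cv2
from bench import robot, cams, models
def save(s,n): cv2.imwrite(f'pics/{n}.png', s['pixels'][:,:,::-1])
def proj(s,X):
    f=210/np.tan(np.radians(s['fov_y'])/2); c=np.array(s['R'])@np.array(X)+np.array(s['t']); return f*c[0]/c[2]+s['cx'], f*c[1]/c[2]+s['cy']
def back(s,u,v,z):
    f=210/np.tan(np.radians(s['fov_y'])/2); R=np.array(s['R']); t=np.array(s['t'])
    d=R.T@np.array([(u-s['cx'])/f,(v-s['cy'])/f,1]); c=-R.T@t; return c+d*(z-c[2])/d[2]
E
python3 - <<'E'
from h import *
print(robot.get_obs())
for n in ['scene','side','wrist']:
    s=cams.snapshot(n); save(s,n+'0')
    print(n,s['fov_y'],np.round(-np.array(s['R']).T@s['t'],3))
    for l in ['sample_box','cell_1','lock_mouth','key_bow','stand_mouth','jar_1_mid','amber_bottle','key']:
        try:
            print(l,[(np.round(d['position'],3).tolist(),round(d['p'],2)) for d in models.pinpoint(s,l)])
        except Exception as e: print(l,e)
    
E
cd pics; python3 -c "
import cv2,numpy as np
a=cv2.imread('scene0.png');b=cv2.imread('side0.png')
print(a.shape)"
```

```text
pics
{'time': 0.0, 'joint_positions': array([-1.27010131e+00,  8.79916885e-02,  1.37222137e+00, -3.09436713e-05,
        1.68360265e+00, -1.03113747e-01]), 'qvel': array([ 0.00057448, -0.00021025, -0.00011381,  0.00040135, -0.00024039,
       -0.00106623]), 'joint_torque': array([ 2.40254240e-04, -3.40184748e+01, -3.02422321e+01,  7.18433037e-02,
        3.32354545e-02, -1.80855263e-04]), 'tool_pos': array([ 0.21592599, -0.50525453,  0.20430081]), 'ee_rot': array([-3.13937823e+00, -1.98230788e-04,  4.03805093e-01]), 'wrist_force': array([0.22831178, 0.14905433, 0.29338886]), 'wrist_torque': array([-0.01721305,  0.04400947, -0.0121508 ]), 'width': 0.09387742495662874}
scene 54.06887757229584 [-0.312 -0.885  0.962]
sample_box [([0.512, 0.217, -0.001], 0.64), ([0.469, 0.21, 0.087], 0.4)]
cell_1 [([0.47, 0.212, 0.087], 0.95), ([0.471, 0.276, 0.086], 0.85), ([0.555, 0.213, 0.088], 0.82), ([0.561, 0.281, 0.088], 0.59), ([0.559, 0.151, 0.092], 0.58), ([0.469, 0.15, 0.089], 0.57)]
lock_mouth [([0.518, 0.049, 0.08], 0.52)]
key_bow [([0.228, -0.454, 0.005], 0.66), ([0.469, 0.148, 0.087], 0.57)
[... 499 characters left out ...]
 0.089], 0.85), ([0.554, 0.279, 0.09], 0.81), ([0.47, 0.274, 0.089], 0.68), ([0.552, 0.218, 0.09], 0.65), ([0.559, 0.151, 0.085], 0.58)]
lock_mouth [([0.515, 0.051, 0.081], 0.83)]
key_bow [([0.226, -0.454, 0.004], 0.82), ([0.431, -0.128, 0.08], 0.67)]
stand_mouth [([0.561, 0.157, 0.085], 0.73), ([0.43, -0.127, 0.051], 0.69), ([0.474, 0.15, 0.088], 0.69)]
jar_1_mid [([0.51, -0.456, 0.034], 0.64)]
amber_bottle [([0.666, -0.445, 0.001], 0.73)]
key [([0.267, -0.396, 0.009], 0.73), ([0.43, -0.127, 0.012], 0.46)]
wrist 66.1793815259656 [ 0.293 -0.473  0.385]
sample_box []
cell_1 []
lock_mouth []
key_bow [([0.222, -0.454, 0.0], 0.72)]
stand_mouth []
jar_1_mid []
amber_bottle []
key []
(420, 560, 3)
```

View pics/scene0.png

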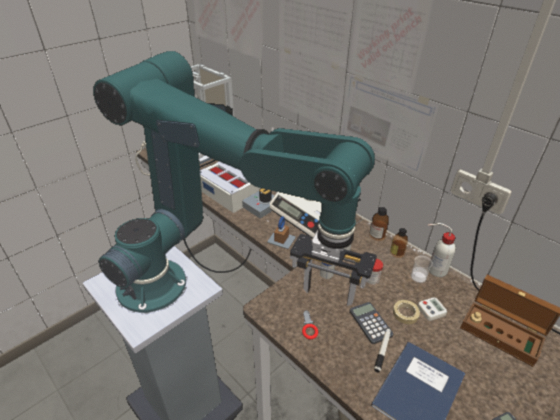

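View pics/side0.png

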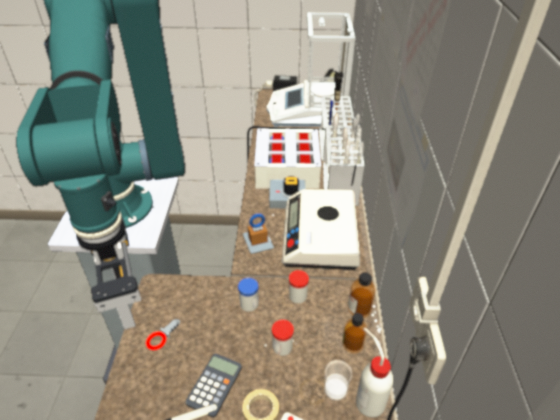

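```bash
cat >> h.py <<'E'
from scipy.spatial.transform import Rotation as Ro
def goal(*gs):
    """gs: (x,y,z,yaw) world targets -> rows rel. to measured pose"""
    o=robot.get_obs(); R=Ro.from_euler('xyz',o['ee_rot']).as_matrix(); p=o['tool_pos']
    print('pose',np.round(p,4),'yaw',round(o['ee_rot'][2],4),'t',round(o['time'],2),'F',np.round(o['wrist_force'],1),'w',round(o['width'],4),'j6',round(o['joint_positions'][5],2))
    for g in gs:
        d=R.T@(np.array(g[:3])-p)*1000
        dy=(g[3]-o['ee_rot'][2]+np.pi)%(2*np.pi)-np.pi
        print(g,'->',np.round(d,1),'turn',round(-np.degrees(dy),2))
E
python3 - <<'E'
from h import *
s=cams.snapshot('side')
for n,u,v in [('blue',248,286),('redA',299,280),('redB',283,329)]: print(n,back(s,u,v,.072)[:2])
w=cams.snapshot('wrist')
o=robot.get_obs(); R=Ro.from_euler('xyz',o['ee_rot']).as_matrix()
print('cam in tool',R.T@(-np.array(w['R']).T@w['t']-o['tool_pos']), (np.array(w['R'])@R))
goal((.35,-.13,.26,0.40),(.37,-.13,.26,.0))
E
```

```text
blue [ 0.4284008  -0.34043694]
redA [ 0.54662635 -0.31812098]
redB [ 0.51283714 -0.45377916]
cam in tool [ 0.08358323 -0.00026406 -0.17902169] [[-3.29022798e-04  9.99999689e-01  7.17120132e-04]
 [-9.58582432e-01 -1.11148781e-04 -2.84815219e-01]
 [-2.84815051e-01 -7.81129461e-04  9.58582170e-01]]
pose [ 0.2161 -0.5058  0.2055] yaw 0.4038 t 1.45 F [-0.4  0.4 -0.4] w 0.0941 j6 -0.1
(0.35, -0.13, 0.26, 0.4) -> [ 270.8 -292.9  -54.5] turn 0.22
(0.37, -0.13, 0.26, 0.0) -> [ 289.2 -285.1  -54.5] turn 23.14
```

Call:
step_arm(series=[[1, 50, -50, -40, 6], [1, 100, -100, -60, 12], [1, 150, -150, -60, 18], [1, 200, -200, -60, 23], [1, 260, -250, -60, 23], [1, 300, -290, -60, 23], [1, 300, -290, -60, 23], [1, 300, -290, -60, 23], [1, 300, -290, -60, 23], [1, 300, -290, -60, 23]])

```text
time: 2.7
tool_pos: [0.3777, -0.1225, 0.2654]
ee_rot: [3.141, 0.0, -0.0]
wrist_force: [0.7, -0.3, 0.4]
width: 0.0941
```

```bash
python3 - <<'E'
from h import *
goal((.43,-.13,.16,0))
s=cams.snapshot('wrist'); save(s,'w1')
for l in ['stand_mouth','key_bow','key']: print(l,[(np.round(d['position'],4).tolist(),round(d['p'],2),np.round(proj(s,d['position']))) for d in models.pinpoint(s,l)])
E
```

```text
pose [ 0.3777 -0.1225  0.2654] yaw -0.0002 t 2.7 F [ 0.7 -0.3  0.4] w 0.0941 j6 1.11
(0.43, -0.13, 0.16, 0) -> [ 52.4   7.5 105.4] turn -0.01
stand_mouth [([0.4289, -0.125, 0.0523], 0.93, array([280., 147.]))]
key_bow [([0.2232, -0.4552, 0.0014], 0.84, array([495., 281.])), ([0.4292, -0.1273, 0.0796], 0.7, array([282., 148.]))]
key [([0.2656, -0.399, 0.0074], 0.77, array([465., 257.])), ([0.4319, -0.1253, 0.01], 0.57, array([280., 142.]))]
```

View pics/w1.png

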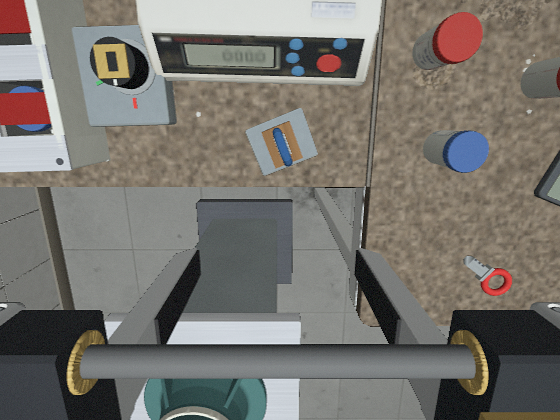

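```bash
python3 - <<'E'
from h import *
s=cams.snapshot('wrist'); a=s['pixels'][90:190,230:335][:,:,::-1].copy()
hsv=cv2.cvtColor(a,cv2.COLOR_BGR2HSV)
blue=((hsv[...,0]>95)&(hsv[...,0]<125)&(hsv[...,1]>120)).astype(np.uint8)
wood=((hsv[...,0]>5)&(hsv[...,0]<25)&(hsv[...,1]>120)&(hsv[...,2]>110)).astype(np.uint8)
foot=((hsv[...,1]<60)&(hsv[...,2]>120)).astype(np.uint8)
def rect(m,z,n):
    m=cv2.morphologyEx(m,cv2.MORPH_OPEN,np.ones((2,2)))
    cs=max(cv2.findContours(m,0,2)[0],key=cv2.contourArea)
    P=np.array([back(s,u+230,v+90,z)[:2] for u,v in cs[:,0]])*1000
    r=cv2.minAreaRect(P.astype(np.float32)); print(n,m.sum(),np.round(r[0],1),np.round(r[1],1),r[2]); print(np.round(cv2.boxPoints(r)).tolist())
rect(blue,.09,'blue');rect(wood|blue,.05,'wood');rect(foot|wood|blue,.012,'foot')
cv2.imwrite('pics/crop.png',cv2.resize(np.hstack([a,np.dstack([blue,wood,foot])*255]),None,fx=3.5,fy=3.5,interpolation=cv2.INTER_NEAREST))
E
```

```text
blue 312 [ 430.7 -128.4] [42.2  9.2] 22.191892623901367
[[409.0, -132.0], [413.0, -141.0], [452.0, -125.0], [448.0, -116.0]]
wood 409 [ 428.3 -128.5] [49.1 11.7] 16.703365325927734
[[403.0, -130.0], [406.0, -141.0], [453.0, -127.0], [450.0, -116.0]]
foot 8308 [ 433.7 -127.8] [141.3 123.9] 89.97726440429688
[[372.0, -198.0], [496.0, -198.0], [496.0, -57.0], [372.0, -57.0]]
```

View pics/crop.png

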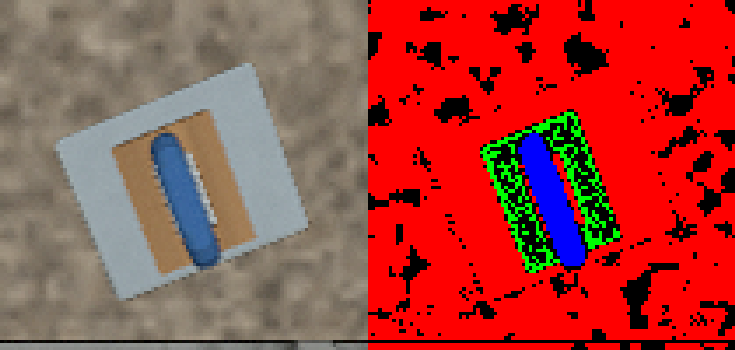

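Call:
step_arm(series=[[1, 5, 0, 5, -10], [1, 10, 1, 10, -20], [1, 15, 1, 15, -30], [1, 20, 2, 20, -40], [1, 25, 2, 25, -50], [1, 30, 3, 30, -60], [1, 35, 3, 40, -70], [1, 40, 4, 50, -80], [1, 45, 4, 60, -90], [1, 50, 5, 65, -100], [1, 52, 5, 65, -110], [1, 52, 5, 65, -120], [1, 52, 5, 65, -130], [1, 52, 5, 65, -140], [1, 52, 5, 65, -150], [1, 52, 5, 65, -160], [1, 52, 5, 65, -170], [1, 52, 5, 65, -180], [1, 52, 5, 65, -190], [1, 52, 5, 65, -201]])

```text
time: 5.45
tool_pos: [0.4299, -0.1266, 0.2004]
ee_rot: [-3.142, -0.0, -2.772]
wrist_force: [-0.5, -0.8, 0.3]
width: 0.0938
```

```bash
python3 - <<'E'
from h import *
s=cams.snapshot('wrist'); save(s,'w2')
goal((.430,-.1275,.062,.37-np.pi))
print(robot.get_obs()['joint_positions'])
for l in ['stand_mouth','key_bow']: print(l,[(np.round(d['position'],4).tolist(),round(d['p'],2)) for d in models.pinpoint(s,l)])
hsv=cv2.cvtColor(s['pixels'],cv2.COLOR_RGB2HSV)
blue=((hsv[...,0]>95)&(hsv[...,0]<125)&(hsv[...,1]>120)).astype(np.uint8)
for c in cv2.findContours(blue,0,2)[0]:
    if cv2.contourArea(c)<80: continue
    for z in (.08,.1):
        P=np.array([back(s,u,v,z)[:2] for u,v in c[:,0]])*1000
        r=cv2.minAreaRect(P.astype(np.float32)); print(z,np.round(c[:,0].mean(0)),np.round(r[0],1),np.round(r[1],1),r[2])
E
```

```text
pose [ 0.43   -0.1266  0.2004] yaw -2.7681 t 5.5 F [ 0.1 -1.2  0.4] w 0.0939 j6 -2.36
(0.43, -0.1275, 0.062, -2.771592653589793) -> [  0.3  -0.9 138.4] turn 0.2
[-4.12838289e-01 -1.41064393e-01  1.60358580e+00 -9.46777854e-05
  1.67908806e+00 -2.35713937e+00]
stand_mouth [([0.4313, -0.1261, 0.0517], 0.79)]
key_bow [([0.4316, -0.128, 0.0757], 0.66)]
0.08 [228. 287.] [ 527.4 -142.5] [13.  12.8] 35.773277282714844
0.1 [228. 287.] [ 515.8 -143.4] [12.1 11.9] 35.77292251586914
0.08 [236. 275.] [ 511.8 -139.7] [11.3 12.3] 18.77478790283203
0.1 [236. 275.] [ 501.2 -140.8] [10.6 11.5] 18.774946212768555
0.08 [235. 261.] [ 496.7 -146.3] [11.7 11.2] 67.67779541015625
0.1 [235. 261.] [ 487.1 -146.9] [10.9 10.5] 67.67769622802734
0.08 [276. 209.] [ 430.6 -127.5] [45.   8.8] 20.84302520751953
0.1 [276. 209.] [ 425.4 -129.4] [42.   8.2] 20.843034744262695
0.08 [ 67. 116.] [ 421.3 -331.1] [45.  49.1] 9.261577606201172
0.1 [ 67. 116.] [ 416.7 -319.4] [42.  45.8] 9.261576652526855
```

View pics/w2.png

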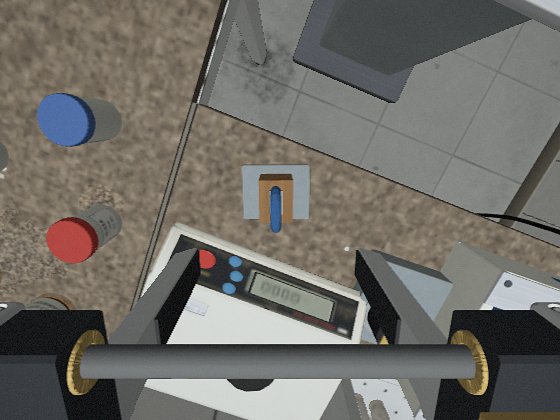

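Call:
step_arm(series=[[1, 0, -1, 50, 0], [1, 0, -1, 90, 0], [0, 0, -1, 120, 0], [0, 0, -1, 138, 0], [0, 0, -1, 138, 0], [-1, 0, -1, 138, 0], [-1, 0, -1, 138, 0], [-1, 0, -1, 138, 0], [-1, 0, -1, 138, 0], [-1, 0, -1, 138, 0]])

```text
time: 6.85
tool_pos: [0.4305, -0.1271, 0.0626]
ee_rot: [-3.141, 0.0, -2.777]
wrist_force: [-0.3, 0.0, -0.6]
width: 0.0178
```

```bash
python3 - <<'E'
from h import *
goal((.430,-.1275,.062,.37-np.pi))
E
```

```text
pose [ 0.4305 -0.1271  0.0626] yaw -2.7772 t 6.85 F [-0.3  0.  -0.6] w 0.0178 j6 -2.35
(0.43, -0.1275, 0.062, -2.771592653589793) -> [ 0.6 -0.2  0.6] turn -0.32
```

Call:
step_arm(series=[[-1, 0, 0, 0, 0], [-1, 0, 0, 0, 0], [-1, 0, 0, 0, 0], [-1, 0, 0, 0, 0]])

```text
time: 7.35
tool_pos: [0.4305, -0.1272, 0.0626]
ee_rot: [-3.141, 0.0, -2.777]
wrist_force: [0.1, -0.4, 0.4]
width: 0.0102
```

```bash
python3 - <<'E'
from h import *
goal((.4,-.08,.22,.37-np.pi),(.40,-.0,.22,-np.pi))
print(robot.get_obs()['wrist_torque'])
E
```

```text
pose [ 0.4305 -0.1272  0.0626] yaw -2.7772 t 7.35 F [ 0.1 -0.4  0.4] w 0.0102 j6 -2.35
(0.4, -0.08, 0.22, -2.771592653589793) -> [  11.6   54.9 -157.5] turn -0.32
(0.4, -0.0, 0.22, -3.141592653589793) -> [ -16.9  129.6 -157.5] turn 20.88
[-0.05791135 -0.17025447 -0.0135398 ]
```

Call:
step_arm(series=[[-1, 0, 0, -30, 0], [-1, 0, 0, -70, 0], [-1, 0, 0, -120, 0], [-1, 0, 20, -170, 0], [-1, -10, 70, -177, 7], [-1, -20, 120, -177, 14], [-1, -30, 170, -177, 21], [-1, -41, 220, -177, 21], [-1, -41, 249, -177, 21], [-1, -41, 249, -177, 21], [-1, -41, 249, -177, 21], [-1, -41, 249, -177, 21]])

```text
time: 8.85
tool_pos: [0.3803, 0.1193, 0.2393]
ee_rot: [-3.141, -0.0, 3.138]
wrist_force: [0.1, 0.2, -0.9]
width: 0.0097
```

```bash
python3 - <<'E'
from h import *
goal()
s=cams.snapshot('wrist'); save(s,'w3')
for l in ['sample_box','cell_1','lock_mouth','key_bow']: print(l,[(np.round(d['position'],4).tolist(),round(d['p'],2)) for d in models.pinpoint(s,l)])
E
```

```text
pose [0.3803 0.1193 0.2393] yaw 3.1376 t 8.85 F [ 0.1  0.2 -0.9] w 0.0097 j6 -1.41
sample_box [([0.5137, 0.2172, 0.0001], 0.67), ([0.5541, 0.2798, 0.089], 0.52)]
cell_1 [([0.555, 0.2799, 0.0913], 0.84), ([0.4688, 0.1469, 0.0869], 0.72), ([0.4698, 0.2116, 0.0858], 0.72), ([0.4702, 0.2761, 0.0898], 0.6)]
lock_mouth [([0.5219, 0.0457, 0.0817], 0.69), ([0.3782, 0.1229, 0.1846], 0.51)]
key_bow [([0.3794, 0.1186, 0.2564], 0.76)]
```

View pics/w3.png

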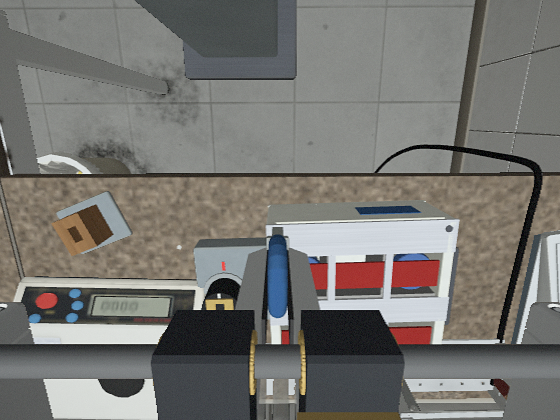

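Call:
step_arm(series=[[-1, -35, -10, -40, 0], [-1, -70, -20, -70, 0], [-1, -75, -20, -75, 0], [-1, -75, -20, -75, 0], [-1, -75, -20, -75, 0], [-1, -75, -20, -75, 0]])

```text
time: 9.85
tool_pos: [0.4539, 0.1003, 0.3138]
ee_rot: [-3.141, -0.001, 3.14]
wrist_force: [0.3, 0.4, 0.0]
width: 0.01
```

```bash
python3 - <<'E'
from h import *
goal()
s=cams.snapshot('wrist'); save(s,'w4')
np.savez('w4.npz',R=s['R'],t=s['t'],cx=s['cx'],cy=s['cy'],fov_y=s['fov_y'])
for l in ['sample_box','cell_1','lock_mouth','key_bow']: print(l,[(np.round(d['position'],4).tolist(),round(d['p'],2),np.round(proj(s,d['position']))) for d in models.pinpoint(s,l)])
cv2.imwrite('pics/w4c.png',cv2.resize(s['pixels'][100:330,150:450,::-1],None,fx=2.6,fy=2.6,interpolation=cv2.INTER_CUBIC))
E
```

```text
pose [0.4539 0.1003 0.3138] yaw 3.1402 t 9.85 F [0.3 0.4 0. ] w 0.01 j6 -1.47
sample_box [([0.5136, 0.2156, 0.0002], 0.64, array([349., 213.]))]
cell_1 [([0.5577, 0.2172, 0.0906], 0.97, array([363., 262.])), ([0.4716, 0.1469, 0.091], 0.94, array([313., 201.])), ([0.4698, 0.2749, 0.086], 0.74, array([411., 199.])), ([0.5587, 0.1538, 0.09], 0.67, array([316., 263.])), ([0.5548, 0.28, 0.0893], 0.65, array([409., 260.])), ([0.4693, 0.2136, 0.0893], 0.59, array([365., 199.]))]
lock_mouth [([0.5203, 0.0492, 0.0841], 0.66, array([239., 235.])), ([0.4319, -0.1263, 0.055], 0.64, array([110., 167.]))]
key_bow [([0.4576, 0.0987, 0.3305], 0.67, array([273., 281.]))]
```

View pics/w4c.png

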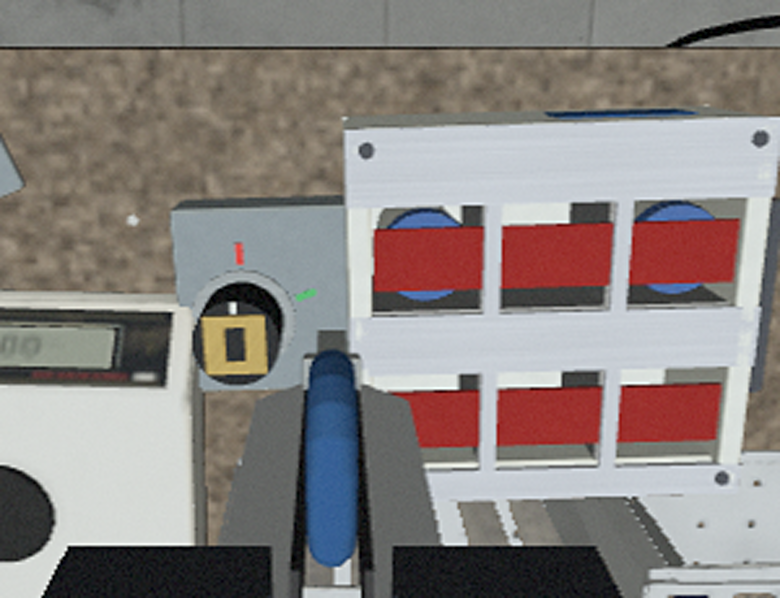

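```bash
python3 - <<'E'
from h import *
s=dict(np.load('w4.npz')); im=cv2.imread('pics/w4.png')
c=lambda u,v:(u/2.6+150-.3,v/2.6+100-.3)
a,b=[back(s,*c(*p),.088)[:2] for p in [(366,150),(760,138)]]
print('screws',a,b,'yaw from y axis',np.arctan2(-(b-a)[0],(b-a)[1]))
b2=back(s,*c(721,478),.088)[:2]; print('right screws',b2,np.arctan2((b2-b)[1],(b2-b)[0]))
hsv=cv2.cvtColor(im,cv2.COLOR_BGR2HSV); x0,y0=222,215
h=hsv[y0:y0+35,x0:x0+35]
brass=((h[...,0]>12)&(h[...,0]<30)&(h[...,1]>90)&(h[...,2]>90)).astype(np.uint8)
cs,hi=cv2.findContours(brass,cv2.RETR_CCOMP,cv2.CHAIN_APPROX_NONE)
print(brass.sum())
for k,q in enumerate(cs):
    if cv2.contourArea(q)<15: continue
    P=np.array([back(s,u+x0,v+y0,.08)[:2] for u,v in q[:,0]])*1000
    r=cv2.minAreaRect(P.astype(np.float32)); print(hi[0,k,3],np.round(q[:,0].mean(0)),np.round(r[0],1),np.round(r[1],1),r[2], P.mean(0), (P.max(0)+P.min(0))/2)
m=h[...,2]<70
E
```

```text
screws [0.41632397 0.11748007] [0.41098925 0.30534089] yaw from y axis 0.02838959506856283
right screws [0.59143514 0.31012832] 0.02652489993359347
463
-1 [18. 17.] [517.6  49.9] [33.5 31.6] 89.89290618896484 [517.49591266  49.97881944] [517.59535572  49.86646531]
0 [18. 17.] [517.5  50.3] [10.9 20.4] 88.23250579833984 [517.45822667  50.29765887] [517.48870369  50.26696191]
```

Call:
step_arm(series=[[-1, -30, -25, 20, -1.6], [-1, -63, -50, 60, -1.6], [-1, -63, -50, 110, -1.6], [-1, -63, -50, 150, -1.6], [-1, -63, -50, 169, -1.6], [-1, -63, -50, 169, -1.6], [-1, -63, -50, 169, -1.6], [-1, -63, -50, 169, -1.6]])

```text
time: 11.1
tool_pos: [0.5188, 0.0499, 0.1473]
ee_rot: [-3.141, 0.003, -3.116]
wrist_force: [-0.1, -0.7, -1.3]
width: 0.0101
```

```bash
python3 - <<'E'
from h import *
goal((.5175,.05,.125,-np.pi+.0275))
s=cams.snapshot('wrist'); save(s,'w5')
q=cams.snapshot('side')
for p in (s,q):
  for l in ['lock_mouth','key_bow']: print(l,[(np.round(d['position'],4).tolist(),round(d['p'],2),np.round(proj(p,d['position']))) for d in models.pinpoint(p,l)])
A=cv2.resize(s['pixels'][150:400,200:360,::-1],None,fx=2.4,fy=2.4,interpolation=cv2.INTER_CUBIC)
u,v=map(int,proj(q,(.5175,.05,.09))); B=cv2.resize(q['pixels'][v-50:v+50,u-64:u+64,::-1],(512,400),interpolation=cv2.INTER_CUBIC)[:, 60:440]
B=cv2.copyMakeBorder(B,0,200,0,0,0); cv2.imwrite('pics/w5c.png',np.hstack([A,B]))
E
```

```text
pose [0.5188 0.0499 0.1473] yaw -3.1157 t 11.1 F [-0.1 -0.7 -1.3] w 0.0101 j6 -1.61
(0.5175, 0.05, 0.125, -3.1140926535897933) -> [ 1.4  0.1 22.3] turn -0.09
lock_mouth [([0.5208, 0.0474, 0.082], 0.79, array([273., 229.]))]
key_bow [([0.5165, 0.0502, 0.1632], 0.7, array([277., 270.]))]
lock_mouth [([0.5134, 0.05, 0.0829], 0.66, array([288., 180.]))]
key_bow [([0.2286, -0.4562, 0.0022], 0.83, array([156., 344.])), ([0.5189, 0.0519, 0.1622], 0.64, array([290., 157.]))]
```

View pics/w5c.png

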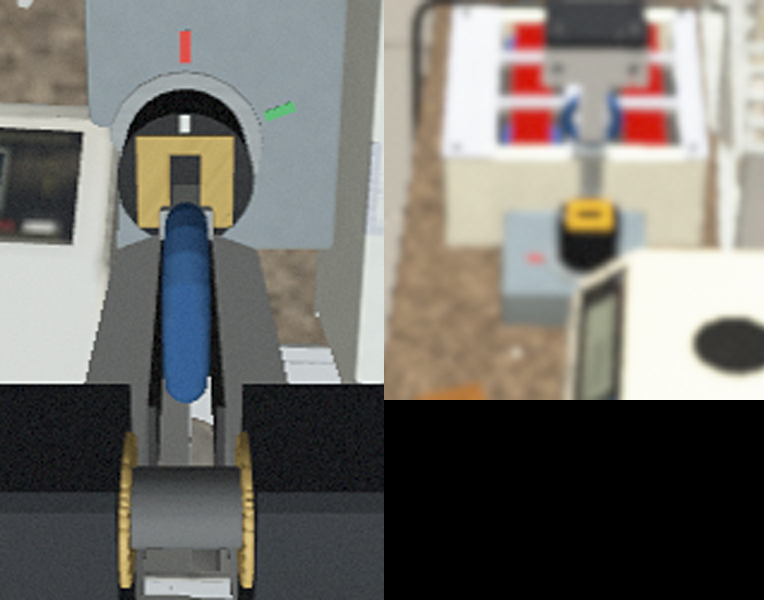

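Call:
step_arm(series=[[-1, 1, 0, 3, 0], [-1, 1, 0, 8, 0], [-1, 1, 0, 13, 0], [-1, 1, 0, 16, 0], [-1, 1, 0, 16, 0]])

```text
time: 12.02
tool_pos: [0.5166, 0.0499, 0.129]
ee_rot: [-3.142, -0.001, -3.116]
wrist_force: [0.3, 0.1, -0.4]
width: 0.0096
```

```bash
python3 - <<'E'
from h import *
goal((.5175,.05,.125,-np.pi+.0275))
E
```

```text
pose [0.5166 0.0499 0.129 ] yaw -3.1158 t 12.03 F [ 0.3  0.1 -0.4] w 0.0096 j6 -1.61
(0.5175, 0.05, 0.125, -3.1140926535897933) -> [-1.   0.1  4. ] turn -0.1
```

Call:
step_arm(series=[[-1, -1, 0, 4, 0], [-1, -1, 0, 8, 0], [-1, -1, 0, 12, 0], [-1, -1, 0, 12, 0]])

```text
time: 12.52
tool_pos: [0.5175, 0.0499, 0.1169]
ee_rot: [-3.142, -0.001, -3.116]
wrist_force: [0.9, 0.5, -0.8]
width: 0.01
```

Call:
step_arm(series=[[-1, 0, 0, 6, 0], [-1, 0, 0, 12, 0], [-1, 0, 0, 18, 0], [-1, 0, 0, 21, 0], [-1, 0, 0, 23, 0], [-1, 0, 0, 24, 0], [-1, 0, 0, 24, 0]])

```text
time: 13.4
tool_pos: [0.5179, 0.0499, 0.0935]
ee_rot: [-3.141, 0.0, -3.116]
wrist_force: [0.1, 0.4, -0.9]
width: 0.0098
```

Call:
step_arm(series=[[-1, 0, 0, 0, 6], [-1, 0, 0, 0, 12], [-1, 0, 0, 0, 18], [-1, 0, 0, 0, 24], [-1, 0, 0, 0, 30], [-1, 0, 0, 0, 36], [-1, 0, 0, 0, 42], [-1, 0, 0, 0, 48], [-1, 0, 0, 0, 54], [-1, 0, 0, 0, 60], [-1, 0, 0, 0, 66], [-1, 0, 0, 0, 70], [-1, 0, 0, 0, 70]])

```text
time: 15.02
tool_pos: [0.518, 0.05, 0.0937]
ee_rot: [3.141, 0.0, 1.947]
wrist_force: [0.1, 0.1, -1.2]
width: 0.0099
```

```bash
python3 - <<'E'
from h import *
goal((.5175,.05,.0935,-np.pi+.0275-1.2)); print(robot.get_obs()['wrist_torque'])
E
```

```text
pose [0.518  0.05   0.0937] yaw 1.9466 t 15.03 F [ 0.1  0.1 -1.2] w 0.0099 j6 -0.39
(0.5175, 0.05, 0.0935, -4.314092653589793) -> [ 0.2 -0.5  0.2] turn -1.29
[ 0.0335305  -0.18506868  0.00801366]
```

Call:
step_arm(series=[[-1, 0, 0, 0, 3], [-1, 0, 0, 0, 6], [-1, 0, 0, 0, 9], [-1, 0, 0, 0, 11], [-1, 0, 0, 0, 11], [-1, 0, 0, 0, 11]])

```text
time: 15.78
tool_pos: [0.5181, 0.0501, 0.0937]
ee_rot: [3.141, -0.0, 1.754]
wrist_force: [0.6, 0.9, -0.3]
width: 0.0098
```

```bash
python3 - <<'E'
from h import *
goal((.5175,.05,.0935,-np.pi+.0275-1.4)); print(robot.get_obs()['wrist_torque'])
E
```

```text
pose [0.5181 0.0501 0.0937] yaw 1.7545 t 15.78 F [ 0.6  0.9 -0.3] w 0.0098 j6 -0.2
(0.5175, 0.05, 0.0935, -4.514092653589794) -> [ 0.  -0.6  0.2] turn -0.84
[ 0.11672441 -0.26062423  0.11262128]
```

Call:
step_arm(series=[[-1, 0, 0, 0, 2], [-1, 0, 0, 0, 4], [-1, 0, 0, 0, 4], [-1, 0, 0, 0, 4]])

```text
time: 16.27
tool_pos: [0.5181, 0.05, 0.0937]
ee_rot: [3.141, 0.0, 1.684]
wrist_force: [2.3, 0.8, -0.7]
width: 0.0094
```

```bash
python3 - <<'E'
from h import *
goal((.5175,.05,.0935,-np.pi+.0275-1.4)); print(robot.get_obs()['wrist_torque'])
E
```

```text
pose [0.5181 0.05   0.0937] yaw 1.6843 t 16.27 F [ 2.3  0.8 -0.7] w 0.0094 j6 -0.13
(0.5175, 0.05, 0.0935, -4.514092653589794) -> [ 0.1 -0.6  0.2] turn -4.86
[ 0.18965588 -0.40621939  0.40828703]
```

Call:
step_arm(series=[[-1, 0, 0, 0, -2], [-1, 0, 0, 0, -4], [-0.3, 0, 0, 0, -4], [-0.3, 0, 0, 0, -4], [-0.3, 0, 0, 0, -4], [-0.3, 0, 0, -5, -4], [-0.3, 0, 0, -30, -4], [-0.3, 0, 0, -70, -4], [-0.3, 0, 0, -130, -4], [0, 0, 0, -190, -4], [0, -90, 0, -210, -4], [0, -90, 0, -210, -4], [0, -90, 0, -210, -4]])

```text
time: 17.9
tool_pos: [0.5282, -0.0412, 0.3043]
ee_rot: [3.14, 0.001, 1.75]
wrist_force: [-0.4, -0.4, 0.2]
width: 0.0472
```

```bash
python3 - <<'E'
from h import *
goal()
s=cams.snapshot('wrist'); save(s,'w6'); np.savez('w6.npz',R=s['R'],t=s['t'],cx=s['cx'],cy=s['cy'],fov_y=s['fov_y'])
for l in ['lock_mouth','key_bow','sample_box','cell_1']: print(l,[(np.round(d['position'],4).tolist(),round(d['p'],2),np.round(proj(s,d['position']))) for d in models.pinpoint(s,l)])
q=cams.snapshot('side')
for l in ['jar_1_mid']: print(l,[(np.round(d['position'],4).tolist(),round(d['p'],2),np.round(proj(q,d['position']))) for d in models.pinpoint(q,l)])
E
```

```text
pose [ 0.5282 -0.0412  0.3043] yaw 1.7503 t 17.9 F [-0.4 -0.4  0.2] w 0.0472 j6 -0.36
lock_mouth [([0.5217, 0.0505, 0.084], 0.85, array([285., 112.]))]
key_bow [([0.5174, 0.0505, 0.1111], 0.89, array([282., 111.]))]
sample_box []
cell_1 [([0.5613, 0.1515, 0.0886], 0.74, array([338.,  23.]))]
jar_1_mid [([0.5086, -0.4548, 0.0332], 0.8, array([281., 340.]))]
```

View pics/w6.png

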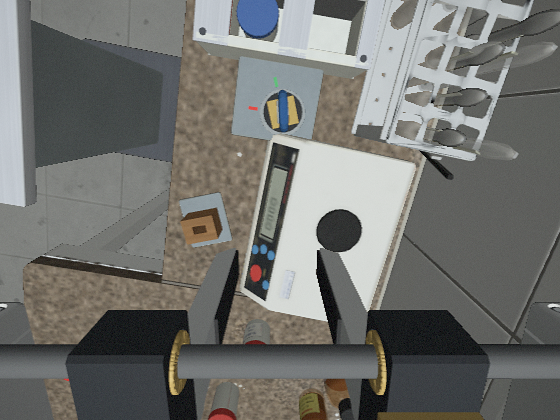

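Call:
step_arm(series=[[0.3, -40, -25, 0, -7], [0.3, -85, -50, 10, -14], [0.5, -130, -80, 20, -21], [0.5, -180, -110, 30, -28], [0.5, -237, -142, 40, -34.5], [0.5, -237, -142, 40, -34.5], [0.5, -237, -142, 40, -34.5], [0.5, -237, -142, 40, -34.5]])

```text
time: 19.25
tool_pos: [0.4324, -0.2969, 0.2641]
ee_rot: [3.141, 0.001, 2.358]
wrist_force: [-0.3, 0.8, -0.2]
width: 0.0702
```

```bash
cat >> h.py <<'E'
def lids(s,z=.072):
    """centres of blue/red lids (circle of lid top at height z) -> world"""
    hsv=cv2.cvtColor(s['pixels'],cv2.COLOR_RGB2HSV); H,S,V=hsv[...,0],hsv[...,1],hsv[...,2]
    for n,m in [('blue',(H>95)&(H<125)&(S>120)),('red',((H<8)|(H>172))&(S>120))]:
        m=cv2.morphologyEx(m.astype(np.uint8),cv2.MORPH_OPEN,np.ones((3,3)))
        for c in cv2.findContours(m,0,2)[0]:
            if cv2.contourArea(c)<400: continue
            P=np.array([back(s,u,v,z)[:2] for u,v in c[:,0]])*1000
            (x,y),r=cv2.minEnclosingCircle(P.astype(np.float32)); print(n,np.round(c[:,0].mean(0)),'centre',round(x,1),round(y,1),'r',round(r,1))
E
python3 - <<'E'
from h import *
goal((.4284,-.3404,.055,2.356))
s=cams.snapshot('wrist'); save(s,'w7')
lids(s)
for l in ['jar_1_mid','amber_bottle']: print(l,[(np.round(d['position'],4).tolist(),round(d['p'],2),np.round(proj(s,d['position']))) for d in models.pinpoint(s,l)])
E
```

```text
pose [ 0.4324 -0.2969  0.2641] yaw 2.358 t 19.25 F [-0.3  0.8 -0.2] w 0.0702 j6 -1.5
(0.4284, -0.3404, 0.055, 2.356) -> [-27.7 -33.7 209.1] turn 0.11
blue [249. 211.] centre 423.3 -338.9 r 23.8
red [235. 310.] centre 505.0 -450.5 r 26.4
red [327. 257.] centre 538.8 -311.0 r 25.2
red [ 86. 154.] centre 246.6 -420.5 r 19.9
jar_1_mid [([0.5108, -0.4573, 0.0343], 0.71, array([236., 302.]))]
amber_bottle [([0.6623, -0.4427, 0.0006], 0.76, array([313., 343.]))]
```

View pics/w7.png

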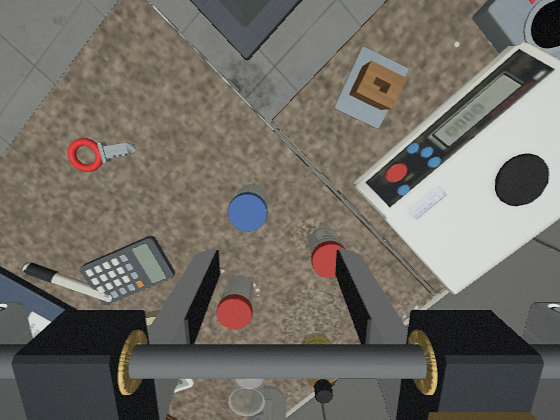

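Call:
step_arm(series=[[1, -12, -18, 40, 0], [1, -25, -36, 90, 0], [1, -25, -36, 140, 0], [1, -25, -36, 180, 0], [1, -25, -36, 200, 0], [1, -25, -36, 209, 0], [1, -25, -36, 209, 0], [-1, -25, -36, 209, 0], [-1, -25, -36, 209, 0], [-1, -25, -36, 209, 0], [-1, -25, -36, 209, 0], [-1, -25, -36, 209, 0], [-1, -25, -36, 209, 0], [-1, -25, -36, 209, 0]])

```text
time: 21.15
tool_pos: [0.4239, -0.3414, 0.0546]
ee_rot: [3.141, 0.0, 2.356]
wrist_force: [0.7, 1.2, 0.9]
width: 0.0474
```

```bash
python3 - <<'E'
from h import *
goal((.43,-.25,.22,2.356)); 
O=np.array([.513,.214]);c,sn=np.cos(.0275),np.sin(.0275);R=np.array([[c,-sn],[sn,c]])
for n,p in zip(range(1,7),[(-44,-64),(-44,0),(-44,64),(44,-64),(44,0),(44,64)]): print(n,O+R@np.array(p)/1000)
x,y=O+R@[-.044,0]; goal((x,y,.22,3.169),(x,y,.091,3.169))
E
```

```text
pose [ 0.4239 -0.3414  0.0546] yaw 2.3559 t 21.15 F [0.7 1.2 0.9] w 0.0474 j6 -1.57
(0.43, -0.25, 0.22, 2.356) -> [  60.3   69.  -165.4] turn -0.01
1 [0.47077641 0.14881435]
2 [0.46901664 0.21279015]
3 [0.46725686 0.27676595]
4 [0.55874314 0.15123405]
5 [0.55698336 0.21520985]
6 [0.55522359 0.27918565]
pose [ 0.4239 -0.3414  0.0546] yaw 2.3559 t 21.15 F [0.7 1.2 0.9] w 0.0474 j6 -1.57
(np.float64(0.4690166364515173), np.float64(0.21279015250464997), 0.22, 3.169) -> [ 360.1  423.7 -165.3] turn -46.59
(np.float64(0.4690166364515173), np.float64(0.21279015250464997), 0.091, 3.169) -> [360.1 423.7 -36.3] turn -46.59
```

Call:
step_arm(series=[[-1, 0, 0, -50, 0], [-1, 0, 0, -100, 0], [-1, 0, 0, -150, 0], [-1, 25, 30, -165, 0], [-1, 60, 70, -165, -5], [-1, 95, 112, -165, -10], [-1, 130, 154, -165, -16], [-1, 165, 195, -165, -22], [-1, 200, 236, -165, -28], [-1, 235, 277, -165, -34], [-1, 270, 318, -165, -40], [-1, 305, 360, -165, -46.6], [-1, 340, 400, -165, -46.6], [-1, 360, 424, -165, -46.6], [-1, 360, 424, -165, -46.6], [-1, 360, 424, -165, -46.6], [-1, 360, 424, -130, -46.6], [-1, 360, 424, -105, -46.6], [-1, 360, 424, -105, -46.6], [-1, 360, 424, -105, -46.6]])

```text
time: 23.65
tool_pos: [0.4698, 0.2122, 0.1607]
ee_rot: [3.141, 0.002, -3.115]
wrist_force: [-0.4, -0.5, -2.0]
width: 0.0473
```

```bash
python3 - <<'E'
from h import *
x,y=.469,.213; goal((x,y,.091,3.169))
s=cams.snapshot('wrist'); save(s,'w8')
E
```

```text
pose [0.4698 0.2122 0.1607] yaw -3.1154 t 23.65 F [-0.4 -0.5 -2. ] w 0.0473 j6 -1.28
(0.469, 0.213, 0.091, 3.169) -> [ 0.9  0.8 69.7] turn -0.07
```

View pics/w8.png

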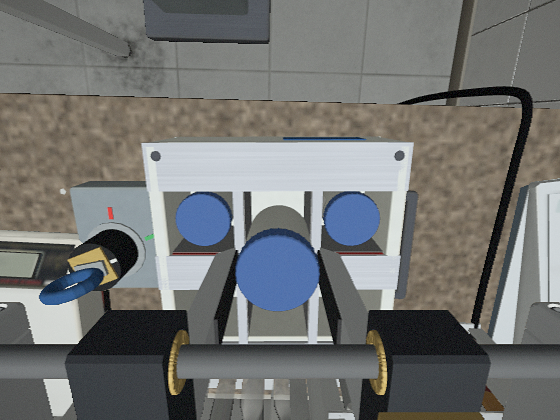

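Call:
step_arm(series=[[-1, 1, 1, 10, 0], [-1, 1, 1, 20, 0], [-1, 1, 1, 30, 0], [-1, 1, 1, 36, 0], [-1, 1, 1, 36, 0]])

```text
time: 24.32
tool_pos: [0.4676, 0.2137, 0.1225]
ee_rot: [-3.141, -0.002, -3.114]
wrist_force: [0.3, -0.4, -2.2]
width: 0.047
```

Weight still carried, so it is entering. Down to the cover and release.

Call:
step_arm(series=[[-1, -1, -1, 12, 0], [-1, -1, -1, 24, 0], [-1, -1, -1, 32, 0], [-1, -1, -1, 32, 0], [0.3, -1, -1, 32, 0], [0.3, -1, -1, 32, 0], [0.3, -1, -1, 32, 0], [0.3, -1, -1, 32, 0], [0.3, -1, -1, 20, 0], [0.3, -1, -1, -30, 0], [0.3, -1, -1, -90, 0], [0.3, -1, -1, -125, 0], [0.3, -1, -1, -125, 0], [0.3, -1, -1, -125, 0]])

```text
time: 26.08
tool_pos: [0.4687, 0.2127, 0.2476]
ee_rot: [-3.141, -0.001, -3.114]
wrist_force: [0.4, 0.9, -1.0]
width: 0.061
```

```bash
python3 - <<'E'
from h import *
goal((.53,-.40,.25,2.356))
s=cams.snapshot('wrist'); save(s,'w9')
print('lids z .078');lids(s,.078)
q=cams.snapshot('side')
lids(q)
for l in ['jar_1_mid']: print(l,[(np.round(d['position'],4).tolist(),round(d['p'],2),np.round(proj(q,d['position']))) for d in models.pinpoint(q,l)])
E
```

```text
pose [0.4687 0.2127 0.2476] yaw -3.114 t 26.07 F [ 0.4  0.9 -1. ] w 0.061 j6 -1.28
(0.53, -0.4, 0.25, 2.356) -> [ -44.4 -614.2   -2.2] turn 46.59
lids z .078
blue [352. 401.] centre 747.4 328.3 r 43.3
blue [122. 246.] centre 530.6 33.3 r 28.2
blue [333. 195.] centre 466.7 276.2 r 23.9
blue [278. 197.] centre 468.2 215.2 r 23.8
blue [220. 196.] centre 470.5 149.1 r 23.8
jar_1_mid [([0.5061, -0.4533, 0.0315], 0.83, array([280., 339.]))]
```

Call:
step_arm(series=[[0.3, -5, -40, 0, 0], [0.3, -10, -90, 0, 5], [0.3, -15, -145, 0, 10], [0.3, -20, -200, 0, 16], [0.3, -24, -255, 0, 22], [0.3, -28, -310, 0, 28], [0.3, -32, -365, 0, 34], [0.3, -36, -420, 0, 40], [0.3, -41, -475, 0, 46.6], [1, -46, -520, 0, 46.6], [1, -46, -534, 0, 46.6], [1, -46, -534, 0, 46.6], [1, -46, -534, 0, 46.6], [1, -46, -534, 0, 46.6]])

```text
time: 27.98
tool_pos: [0.5301, -0.3181, 0.2491]
ee_rot: [3.141, 0.001, 2.358]
wrist_force: [0.2, -0.5, 0.4]
width: 0.0941
```

```bash
python3 - <<'E'
from h import *
goal()
s=cams.snapshot('wrist'); save(s,'w10'); lids(s)
for l in ['jar_1_mid','amber_bottle']: print(l,[(np.round(d['position'],4).tolist(),round(d['p'],2),np.round(proj(s,d['position']))) for d in models.pinpoint(s,l)])
E
```

```text
pose [ 0.5301 -0.3181  0.2491] yaw 2.3578 t 27.98 F [ 0.2 -0.5  0.4] w 0.0941 j6 -1.42
red [287. 199.] centre 541.3 -310.8 r 24.0
red [21. 86.] centre 262.8 -423.0 r 19.8
jar_1_mid [([0.5094, -0.4581, 0.0383], 0.79, array([190., 253.]))]
amber_bottle [([0.6636, -0.4411, -0.0003], 0.82, array([282., 302.]))]
```

View pics/w10.png

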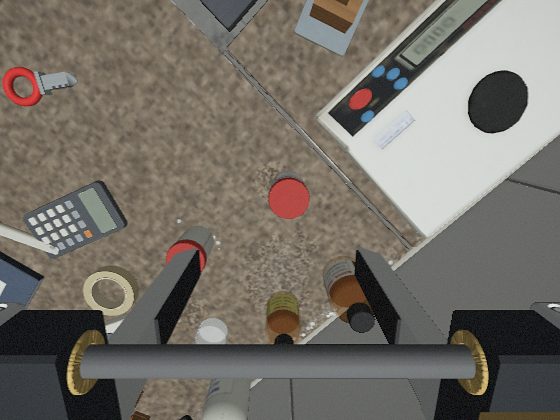

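Call:
step_arm(series=[[1, -3, 13, 40, 0], [1, -3, 13, 90, 0], [1, -3, 13, 140, 0], [1, -3, 13, 175, 0], [1, -3, 13, 194, 0], [1, -3, 13, 194, 0], [-1, -3, 13, 194, 0], [-1, -3, 13, 194, 0], [-1, -3, 13, 194, 0], [-1, -3, 13, 194, 0], [-1, -3, 13, 194, 0], [-1, -3, 13, 194, 0], [-1, -3, 13, 194, 0]])

```text
time: 29.75
tool_pos: [0.5414, -0.3125, 0.0547]
ee_rot: [3.141, 0.0, 2.356]
wrist_force: [1.1, 0.1, 1.3]
width: 0.0471
```

```bash
python3 - <<'E'
from h import *
goal((.45,-.20,.23,2.356),(.557,.2155,.23,3.169))
E
```

```text
pose [ 0.5414 -0.3125  0.0547] yaw 2.3559 t 29.75 F [1.1 0.1 1.3] w 0.0471 j6 -1.4
(0.45, -0.2, 0.23, 2.356) -> [ 144.1   15.  -175.4] turn -0.0
(0.557, 0.2155, 0.23, 3.169) -> [ 362.3  384.4 -175.3] turn -46.59
```

Call:
step_arm(series=[[-1, 0, 0, -50, 0], [-1, 0, 0, -100, 0], [-1, 0, 0, -150, 0], [-1, 25, 26, -175, 0], [-1, 60, 63, -175, -6], [-1, 95, 100, -175, -12], [-1, 130, 138, -175, -19], [-1, 165, 175, -175, -26], [-1, 200, 212, -175, -33], [-1, 235, 249, -175, -40], [-1, 270, 286, -175, -46.6], [-1, 305, 324, -175, -46.6], [-1, 340, 361, -175, -46.6], [-1, 362, 384, -175, -46.6], [-1, 362, 384, -175, -46.6], [-1, 362, 384, -175, -46.6], [-1, 362, 384, -140, -46.6], [-1, 362, 384, -115, -46.6], [-1, 362, 384, -105, -46.6], [-1, 362, 384, -105, -46.6]])

```text
time: 32.25
tool_pos: [0.5567, 0.2138, 0.159]
ee_rot: [-3.141, -0.001, -3.115]
wrist_force: [0.1, -0.7, -1.1]
width: 0.0475
```

```bash
python3 - <<'E'
from h import *
goal((.557,.2155,.091,3.169))
E
```

```text
pose [0.5567 0.2138 0.159 ] yaw -3.1154 t 32.25 F [ 0.1 -0.7 -1.1] w 0.0475 j6 -1.33
(0.557, 0.2155, 0.091, 3.169) -> [-0.4  1.7 68. ] turn -0.07
```

Call:
step_arm(series=[[-1, 0, 2, 10, 0], [-1, 0, 2, 20, 0], [-1, 0, 2, 30, 0], [-1, 0, 2, 36, 0], [-1, 0, 2, 36, 0]])

```text
time: 32.88
tool_pos: [0.5564, 0.2168, 0.1225]
ee_rot: [-3.141, -0.002, -3.114]
wrist_force: [-0.4, -0.6, -0.7]
width: 0.0475
```

Call:
step_arm(series=[[-1, 0, -1, 12, 0], [-1, 0, -1, 24, 0], [-1, 0, -1, 32, 0], [-1, 0, -1, 32, 0], [0.3, 0, -1, 32, 0], [0.3, 0, -1, 32, 0], [0.3, 0, -1, 32, 0], [0.3, 0, -1, 32, 0], [0.3, 0, -1, 20, 0], [0.3, 0, -1, -30, 0], [0.3, 0, -1, -90, 0], [0.3, 20, -1, -130, 0], [0.3, 60, -1, -130, 0], [0.3, 90, -1, -130, 0], [0.3, 90, -1, -130, 0], [0.3, 90, -1, -130, 0]])

```text
time: 34.88
tool_pos: [0.4676, 0.2134, 0.254]
ee_rot: [3.141, 0.002, -3.114]
wrist_force: [0.5, -0.7, -0.2]
width: 0.0609
```

```bash
python3 - <<'E'
from h import *
goal((.50,-.44,.25,2.356))
s=cams.snapshot('wrist'); save(s,'w11')
print('lids z .078');lids(s,.078)
q=cams.snapshot('side'); save(q,'side1')
for l in ['jar_1_mid']: print(l,[(np.round(d['position'],4).tolist(),round(d['p'],2),np.round(proj(q,d['position']))) for d in models.pinpoint(q,l)])
E
```

```text
pose [0.4676 0.2134 0.254 ] yaw -3.1141 t 34.88 F [ 0.5 -0.7 -0.2] w 0.0609 j6 -1.28
(0.5, -0.44, 0.25, 2.356) -> [ -14.5 -654.1    4. ] turn 46.58
lids z .078
blue [351. 402.] centre 753.0 326.4 r 40.1
blue [125. 244.] centre 531.9 34.5 r 28.4
blue [331. 195.] centre 467.0 275.8 r 23.8
blue [221. 196.] centre 470.3 149.2 r 23.9
blue [276. 195.] centre 465.1 211.7 r 23.6
red [274. 269.] centre 555.1 218.1 r 24.8
jar_1_mid [([0.5085, -0.454, 0.0329], 0.88, array([281., 339.]))]
```

Call:
step_arm(series=[[0.3, 40, -40, 0, 0], [0.3, 60, -90, 0, 5], [0.3, 60, -145, 0, 10], [0.3, 50, -200, 0, 16], [0.3, 50, -255, 0, 22], [0.3, 40, -310, 0, 28], [0.3, 35, -365, 0, 34], [0.3, 30, -420, 0, 40], [0.3, 20, -475, 0, 46.6], [1, 10, -530, 0, 46.6], [1, 5, -585, 0, 46.6], [1, 5, -634, 0, 46.6], [1, 5, -634, 0, 46.6], [1, 5, -634, 0, 46.6], [1, 5, -634, 0, 46.6]])

```text
time: 36.9
tool_pos: [0.4797, -0.4195, 0.254]
ee_rot: [3.141, 0.001, 2.357]
wrist_force: [0.8, -0.2, 1.0]
width: 0.094
```

```bash
python3 - <<'E'
from h import *
goal()
s=cams.snapshot('wrist'); save(s,'w12'); lids(s)
for l in ['jar_1_mid','amber_bottle']: print(l,[(np.round(d['position'],4).tolist(),round(d['p'],2),np.round(proj(s,d['position']))) for d in models.pinpoint(s,l)])
E
```

```text
pose [ 0.4797 -0.4195  0.254 ] yaw 2.3571 t 36.9 F [ 0.8 -0.2  1. ] w 0.094 j6 -1.59
red [272. 231.] centre 507.0 -452.4 r 24.6
red [106.  54.] centre 254.9 -438.7 r 19.8
jar_1_mid [([0.509, -0.4584, 0.0362], 0.89, array([272., 225.]))]
amber_bottle [([0.6666, -0.4438, -0.0013], 0.68, array([354., 281.]))]
```

View pics/w12.png

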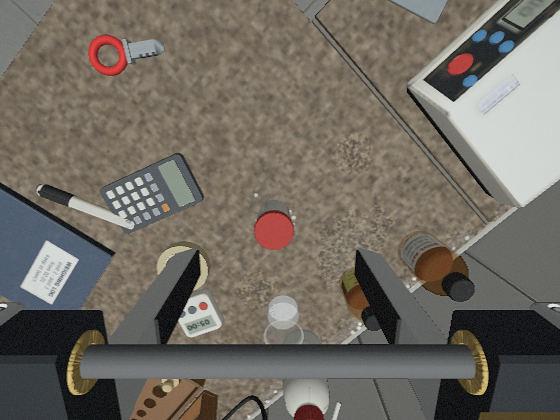

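Call:
step_arm(series=[[1, -20, -2, 20, 0], [1, -44, -4, 60, 0], [1, -44, -4, 110, 0], [1, -44, -4, 160, 0], [1, -44, -4, 190, 0], [1, -44, -4, 199, 0], [1, -44, -4, 199, 0], [-1, -44, -4, 199, 0], [-1, -44, -4, 199, 0], [-1, -44, -4, 199, 0], [-1, -44, -4, 199, 0], [-1, -44, -4, 199, 0], [-1, -44, -4, 199, 0], [-1, -44, -4, 199, 0]])

```text
time: 38.8
tool_pos: [0.5077, -0.4544, 0.0545]
ee_rot: [3.141, 0.0, 2.356]
wrist_force: [-0.1, 0.4, 0.4]
width: 0.0471
```

```bash
python3 - <<'E'
from h import *
goal((.5555,.2795,.23,3.169))
E
```

```text
pose [ 0.5077 -0.4544  0.0545] yaw 2.3559 t 38.8 F [-0.1  0.4  0.4] w 0.0471 j6 -1.6
(0.5555, 0.2795, 0.23, 3.169) -> [ 485.3  552.6 -175.4] turn -46.59
```

Call:
step_arm(series=[[-1, 0, 0, -55, 0], [-1, 0, 0, -110, 0], [-1, 15, 18, -160, 0], [-1, 45, 53, -175, -4], [-1, 80, 95, -175, -9], [-1, 115, 136, -175, -15], [-1, 150, 177, -175, -21], [-1, 185, 219, -175, -27], [-1, 220, 260, -175, -33], [-1, 255, 301, -175, -40], [-1, 290, 343, -175, -46.6], [-1, 325, 384, -175, -46.6], [-1, 360, 425, -175, -46.6], [-1, 393, 464, -175, -46.6], [-1, 393, 464, -175, -46.6], [-1, 393, 464, -175, -46.6], [-1, 393, 464, -140, -46.6], [-1, 393, 464, -115, -46.6], [-1, 393, 464, -105, -46.6], [-1, 393, 464, -105, -46.6]])

```text
time: 41.3
tool_pos: [0.5579, 0.1504, 0.159]
ee_rot: [-3.141, -0.001, -3.116]
wrist_force: [0.1, -0.3, -1.2]
width: 0.0473
```

```bash
python3 - <<'E'
from h import *
goal((.5587,.1515,.091,3.169))
E
```

```text
pose [0.5579 0.1504 0.159 ] yaw -3.1156 t 41.3 F [ 0.1 -0.3 -1.2] w 0.0473 j6 -1.43
(0.5587, 0.1515, 0.091, 3.169) -> [-0.9  1.1 68. ] turn -0.08
```

Call:
step_arm(series=[[-1, -1, 1, 10, 0], [-1, -1, 1, 20, 0], [-1, -1, 1, 30, 0], [-1, -1, 1, 36, 0], [-1, -1, 1, 36, 0]])

```text
time: 41.92
tool_pos: [0.5585, 0.1525, 0.1226]
ee_rot: [-3.141, -0.002, -3.114]
wrist_force: [1.1, 0.0, -1.3]
width: 0.0473
```

Call:
step_arm(series=[[-1, 0, -1, 12, 0], [-1, 0, -1, 24, 0], [-1, 0, -1, 32, 0], [-1, 0, -1, 32, 0], [0.3, 0, -1, 32, 0], [0.3, 0, -1, 32, 0], [0.3, 0, -1, 32, 0], [0.3, 0, -1, 32, 0], [0.3, 0, -1, 20, 0], [0.3, 0, -1, -30, 0], [0.3, 0, -1, -90, 0], [0.3, 20, -1, -130, 0], [0.3, 60, -20, -150, 0], [0.3, 85, -40, -150, 0], [0.3, 85, -40, -150, 0], [0.3, 85, -40, -150, 0]])

```text
time: 43.92
tool_pos: [0.4756, 0.1105, 0.2737]
ee_rot: [3.141, 0.001, -3.114]
wrist_force: [0.4, -1.0, 0.1]
width: 0.061
```

```bash
python3 - <<'E'
from h import *
goal((.518,.05,.094,1.754))
s=cams.snapshot('wrist'); save(s,'w13')
print('lids z .078');lids(s,.078)
for l in ['lock_mouth','key_bow','jar_1_mid']: print(l,[(np.round(d['position'],4).tolist(),round(d['p'],2),np.round(proj(s,d['position']))) for d in models.pinpoint(s,l)])
E
```

```text
pose [0.4756 0.1105 0.2737] yaw -3.1141 t 43.92 F [ 0.4 -1.   0.1] w 0.061 j6 -1.49
(0.518, 0.05, 0.094, 1.754) -> [-40.6 -61.7 179.7] turn 81.08
lids z .078
blue [220. 234.] centre 529.5 44.7 r 24.2
blue [414. 184.] centre 467.1 273.7 r 24.9
blue [308. 189.] centre 470.6 148.2 r 23.8
blue [362. 188.] centre 464.9 210.5 r 24.3
red [361. 257.] centre 555.0 216.4 r 25.3
red [308. 259.] centre 558.0 152.2 r 24.8
lock_mouth [([0.5167, 0.0486, 0.0847], 0.59, array([224., 225.]))]
key_bow [([0.5199, 0.0509, 0.1095], 0.97, array([223., 235.])), ([0.4681, 0.2147, 0.0857], 0.55, array([367., 189.])), ([0.464, 0.2138, 0.0402], 0.35, array([357., 179.]))]
jar_1_mid [([0.5595, 0.149, 0.0442], 0.66, array([303., 247.]))]
```

View pics/w13.png

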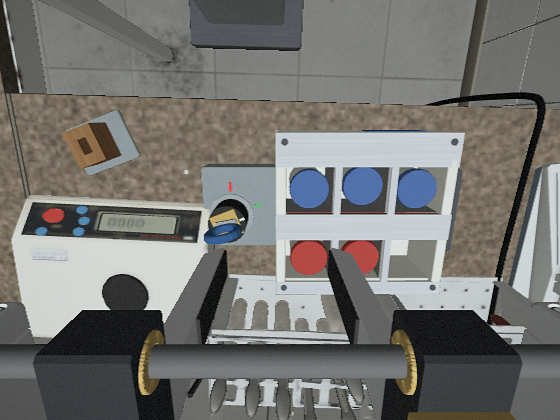

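Call:
step_arm(series=[[0, -10, -15, 10, 10], [0, -20, -30, 20, 20], [0, -30, -45, 30, 30], [0, -40, -62, 40, 40], [0, -40, -62, 50, 50], [0, -40, -62, 60, 60], [0, -40, -62, 70, 70], [0, -40, -62, 80, 81], [0, -40, -62, 80, 81], [0, -40, -62, 80, 81], [0, -40, -62, 80, 81]])

```text
time: 45.5
tool_pos: [0.5172, 0.0494, 0.194]
ee_rot: [3.141, 0.0, 1.757]
wrist_force: [0.0, -0.3, 0.6]
width: 0.0471
```

```bash
python3 - <<'E'
from h import *
goal((.518,.05,.0935,1.754))
s=cams.snapshot('wrist'); save(s,'w14')
for l in ['key_bow']: print(l,[(np.round(d['position'],4).tolist(),round(d['p'],2),np.round(proj(s,d['position']))) for d in models.pinpoint(s,l)])
hsv=cv2.cvtColor(s['pixels'],cv2.COLOR_RGB2HSV)
blue=((hsv[...,0]>95)&(hsv[...,0]<125)&(hsv[...,1]>120)).astype(np.uint8)
for c in cv2.findContours(blue,0,2)[0]:
    if cv2.contourArea(c)<80: continue
    P=np.array([back(s,u,v,.11)[:2] for u,v in c[:,0]])*1000
    r=cv2.minAreaRect(P.astype(np.float32)); print(np.round(c[:,0].mean(0)),np.round(r[0],1),np.round(r[1],1),r[2])
E
```

```text
pose [0.5172 0.0494 0.194 ] yaw 1.757 t 45.5 F [ 0.  -0.3  0.6] w 0.0471 j6 -0.2
(0.518, 0.05, 0.0935, 1.754) -> [  0.5   0.8 100.5] turn 0.17
key_bow [([0.5191, 0.052, 0.1096], 0.82, array([280., 218.]))]
[278. 215.] [518.   50.3] [ 9.8 45.9] 12.88602066040039
[248.  92.] [474.9 146.9] [40.3 41.1] 36.3043098449707
[253.  25.] [471.5 194.4] [40.8 27.5] 10.655349731445312
```

Call:
step_arm(series=[[0, 0, 1, 40, 0], [0, 0, 1, 75, 0], [0, 0, 1, 95, 0], [0, 0, 1, 101, 0], [0, 0, 1, 101, 0], [-1, 0, 1, 101, 0], [-1, 0, 1, 101, 0], [-1, 0, 1, 101, 0], [-1, 0, 1, 101, 0], [-1, 0, 1, 101, 0], [-1, 0, 1, 101, 0], [-1, 0, 1, 101, 0], [-1, 0, 1, 101, 0]])

```text
time: 47.22
tool_pos: [0.5182, 0.0495, 0.0927]
ee_rot: [3.141, 0.0, 1.755]
wrist_force: [1.4, 0.2, -0.6]
width: 0.0101
```

```bash
python3 - <<'E'
from h import *
goal((.518,.05,.0935,-np.pi+.0275)); print(robot.get_obs()['wrist_torque'])
E
```

```text
pose [0.5182 0.0495 0.0927] yaw 1.7554 t 47.23 F [ 1.4  0.2 -0.6] w 0.0101 j6 -0.2
(0.518, 0.05, 0.0935, -3.1140926535897933) -> [ 0.6 -0.1 -0.8] turn -81.0
[-0.12944686 -0.37110651  0.06134556]
```

Call:
step_arm(series=[[-1, 0, 0, 0, -6], [-1, 0, 0, 0, -12], [-1, 0, 0, 0, -18], [-1, 0, 0, 0, -24], [-1, 0, 0, 0, -30], [-1, 0, 0, 0, -36], [-1, 0, 0, 0, -42], [-1, 0, 0, 0, -48], [-1, 0, 0, 0, -54], [-1, 0, 0, 0, -60], [-1, 0, 0, 0, -66], [-1, 0, 0, 0, -72], [-1, 0, 0, 0, -78], [-1, 0, 0, 0, -84], [-1, 0, 0, 0, -89], [-1, 0, 0, 0, -89], [-1, 0, 0, 0, -89]])

```text
time: 49.35
tool_pos: [0.5178, 0.0496, 0.0927]
ee_rot: [3.142, 0.0, -2.976]
wrist_force: [-0.2, 0.5, 1.7]
width: 0.0096
```

```bash
python3 - <<'E'
from h import *
goal((.518,.05,.0935,-np.pi+.0275)); print(robot.get_obs()['wrist_torque'])
E
```

```text
pose [0.5178 0.0496 0.0927] yaw -2.9757 t 49.35 F [-0.2  0.5  1.7] w 0.0096 j6 -1.75
(0.518, 0.05, 0.0935, -3.1140926535897933) -> [-0.2  0.4 -0.8] turn 7.93
[ 0.10571837 -0.19098175 -0.002716  ]
```

Call:
step_arm(series=[[-1, 0, 0, 0, -3], [-1, 0, 0, 0, -5], [-1, 0, 0, 0, -7], [-1, 0, 0, 0, -7], [-1, 0, 0, 0, -7]])

```text
time: 49.98
tool_pos: [0.518, 0.0496, 0.0927]
ee_rot: [-3.142, 0.0, -2.853]
wrist_force: [1.3, 0.1, 4.2]
width: 0.01
```

```bash
python3 - <<'E'
from h import *
goal((.518,.05,.0935,-np.pi+.0275)); print(robot.get_obs()['wrist_torque'])
E
```

```text
pose [0.518  0.0496 0.0927] yaw -2.8528 t 49.98 F [1.3 0.1 4.2] w 0.01 j6 -1.87
(0.518, 0.05, 0.0935, -3.1140926535897933) -> [-0.2  0.4 -0.8] turn 14.97
[ 0.15198785 -0.21166712 -0.35358244]
```

Call:
step_arm(series=[[-1, 0, 0, 0, 4], [-1, 0, 0, 0, 8], [-1, 0, 0, 0, 12], [-1, 0, 0, 0, 12], [-1, 0, 0, -10, 12], [-1, 0, 0, -25, 12], [-1, 0, 0, -45, 12], [-1, 0, 0, -70, 12], [-1, 0, 0, -100, 12], [-1, 0, 0, -130, 12], [-1, 0, 0, -130, 12], [-1, 0, 0, -130, 12]])

```text
time: 51.48
tool_pos: [0.517, 0.0495, 0.2214]
ee_rot: [3.142, -0.002, -3.061]
wrist_force: [0.1, 0.3, -1.7]
width: 0.0098
```

```bash
python3 - <<'E'
from h import *
goal((.4305,-.1272,.22,-2.777))
s=cams.snapshot('wrist'); save(s,'w15')
hsv=cv2.cvtColor(s['pixels'],cv2.COLOR_RGB2HSV)
def bl(px):
    h=cv2.cvtColor(px,cv2.COLOR_RGB2HSV); b=((h[...,0]>95)&(h[...,0]<125)&(h[...,1]>120)).astype(np.uint8)
    c=max(cv2.findContours(b[:,230:320],0,2)[0],key=cv2.contourArea); r=cv2.minAreaRect(c); return r
print('now',bl(s['pixels']))
for n in ('w4','w5','w3'): print(n,bl(cv2.imread(f'pics/{n}.png')[:,:,::-1].copy()))
cv2.imwrite('pics/w15c.png',cv2.resize(s['pixels'][120:400,120:440,::-1],None,fx=2.1,fy=2.1))
E
```

```text
pose [0.517  0.0495 0.2214] yaw -3.0614 t 51.48 F [ 0.1  0.3 -1.7] w 0.0098 j6 -1.66
(0.4305, -0.1272, 0.22, -2.777) -> [ 100.4 -169.2    1.6] turn -16.3
now ((46.5, 275.0), (82.0, 21.0), 90.0)
w4 ((47.0, 276.0), (82.0, 22.0), 90.0)
w5 ((46.5, 276.0), (82.0, 21.0), 90.0)
w3 ((47.0, 276.0), (82.0, 20.0), 90.0)
```

View pics/w15c.png

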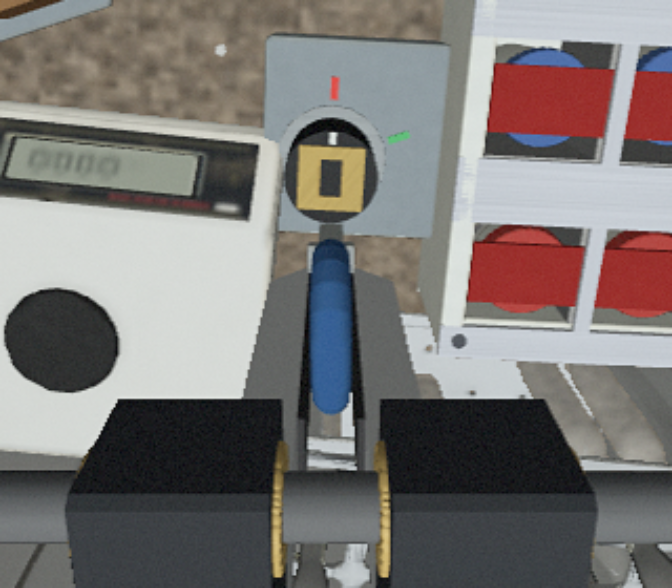

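Call:
step_arm(series=[[-1, 25, -40, 0, -4], [-1, 50, -85, 0, -8], [-1, 75, -130, 0, -12], [-1, 100, -169, 0, -16.3], [-1, 100, -169, 20, -16.3], [-1, 100, -169, 60, -16.3], [-1, 100, -169, 95, -16.3], [-1, 100, -169, 106, -16.3], [-1, 100, -169, 106, -16.3], [-1, 100, -169, 106, -16.3], [-1, 100, -169, 106, -16.3]])

```text
time: 52.9
tool_pos: [0.4326, -0.1273, 0.118]
ee_rot: [-3.139, 0.002, -2.777]
wrist_force: [-0.8, -0.3, -1.1]
width: 0.0099
```

```bash
python3 - <<'E'
from h import *
goal((.4305,-.1272,.1,-2.777))
s=cams.snapshot('wrist'); save(s,'w16')
for l in ['stand_mouth','key_bow']: print(l,[(np.round(d['position'],4).tolist(),round(d['p'],2)) for d in models.pinpoint(s,l)])
E
```

```text
pose [ 0.4326 -0.1273  0.118 ] yaw -2.777 t 52.9 F [-0.8 -0.3 -1.1] w 0.0099 j6 -2.35
(0.4305, -0.1272, 0.1, -2.777) -> [ 2.   0.8 18. ] turn -0.0
stand_mouth [([0.4313, -0.1229, 0.0512], 0.69)]
key_bow [([0.4325, -0.13, 0.1366], 0.57)]
```

Call:
step_arm(series=[[-1, 1, 0, 4, 0], [-1, 1, 0, 4, 0], [-1, 1, 0, 10, 0], [-1, 1, 0, 18, 0], [-1, 1, 0, 18, 0], [-1, 1, 0, 18, 0]])

```text
time: 53.8
tool_pos: [0.4307, -0.1272, 0.0983]
ee_rot: [3.141, -0.0, -2.777]
wrist_force: [0.9, -0.3, 0.4]
width: 0.0095
```

```bash
python3 - <<'E'
from h import *
goal((.4305,-.1272,.08,-2.777))
E
```

```text
pose [ 0.4307 -0.1272  0.0983] yaw -2.7771 t 53.8 F [ 0.9 -0.3  0.4] w 0.0095 j6 -2.35
(0.4305, -0.1272, 0.08, -2.777) -> [ 0.1  0.1 18.3] turn -0.01
```

Call:
step_arm(series=[[-1, 0, 0, 5, 0], [-1, 0, 0, 10, 0], [-1, 0, 0, 15, 0], [-1, 0, 0, 15, 0]])

```text
time: 54.3
tool_pos: [0.4303, -0.1271, 0.0828]
ee_rot: [3.141, -0.001, -2.777]
wrist_force: [0.8, -0.2, -1.1]
width: 0.0099
```

Call:
step_arm(series=[[-1, 0, 0, 5, 0], [-1, 0, 0, 10, 0], [-1, 0, 0, 15, 0], [-1, 0, 0, 19, 0], [-1, 0, 0, 20, 0], [-1, 0, 0, 20, 0]])

```text
time: 55.05
tool_pos: [0.4307, -0.1273, 0.0635]
ee_rot: [-3.142, -0.0, -2.777]
wrist_force: [-0.1, 0.3, -0.5]
width: 0.0101
```

Seated to within about 1 mm; release and withdraw.

Call:
step_arm(series=[[0, 0, 0, 0, 0], [0, 0, 0, 0, 0], [0, 0, 0, 0, 0], [0, 0, 0, 0, 0], [0, 0, 0, -30, 0], [0, 0, 0, -80, 0], [0, 0, 0, -140, 0], [0, 40, 0, -180, 0], [0, 40, 0, -180, 0], [0, 40, 0, -180, 0]])

```text
time: 56.3
tool_pos: [0.3933, -0.1413, 0.2425]
ee_rot: [3.141, -0.0, -2.777]
wrist_force: [0.1, 0.3, -0.9]
width: 0.0471
```

```bash
python3 - <<'E'
from h import *
goal()
s=cams.snapshot('wrist'); q=cams.snapshot('side'); save(s,'w17')
for p in (s,q):
  for l in ['stand_mouth','key_bow','key','amber_bottle']: print(l,[(np.round(d['position'],4).tolist(),round(d['p'],2),np.round(proj(p,d['position']))) for d in models.pinpoint(p,l)])
cv2.imwrite('pics/fin.png',np.hstack([cv2.resize(s['pixels'][:,:,::-1],(400,300)),cv2.resize(q['pixels'][100:400,150:450,::-1],(400,400))[:300]]))
E
```

```text
pose [ 0.3933 -0.1413  0.2425] yaw -2.7775 t 56.3 F [ 0.1  0.3 -0.9] w 0.0471 j6 -2.42
stand_mouth [([0.4279, -0.1287, 0.0515], 0.77, array([276., 223.]))]
key_bow [([0.4313, -0.129, 0.0772], 0.55, array([275., 232.]))]
key [([0.4325, -0.1266, 0.0097], 0.7, array([276., 217.]))]
amber_bottle [([0.665, -0.4429, 0.0028], 0.73, array([ 15., 285.])), ([0.4316, -0.1255, 0.0102], 0.15, array([277., 216.]))]
stand_mouth [([0.4657, 0.2112, 0.041], 0.37, array([274., 159.]))]
key_bow [([0.2274, -0.4535, 0.006], 0.87, array([156., 342.])), ([0.559, 0.2148, 0.0457], 0.71, array([303., 158.])), ([0.4344, -0.1265, 0.0779], 0.57, array([257., 221.]))]
key [([0.2688, -0.3942, 0.0113], 0.77, array([179., 319.])), ([0.4296, -0.1304, 0.01], 0.49, array([256., 240.]))]
amber_bottle [([0.6645, -0.4453, -0.0009], 0.95, array([351., 347.]))]
```

View pics/fin.png

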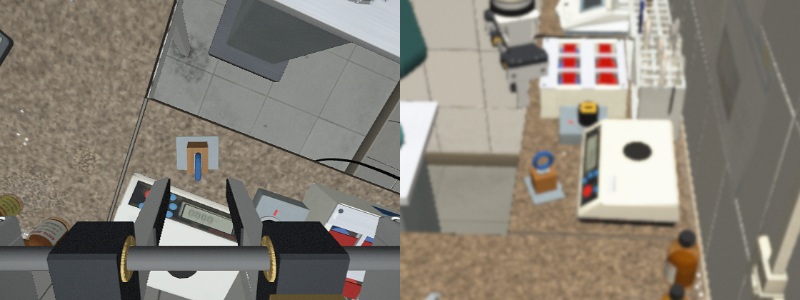

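The key stands upright in the stand, the box is shut, all three jars are off the worktop, and the bottle is still standing.

```bash
python3 -c "
from bench import robot
print(robot.close_job())"
```

```text
the job is handed in; nothing more can be done
None
```

The job is done and handed in at about 56 s of the 210 s allowed. No verdict came back, so the results below are from my own checks.

**What I did:** I took the blue key from its stand, turned it clockwise in the lock until it met the stop, and the shutter opened. Cells 1 and 3 were already taken, so the blue jar went into cell 2 and the two red jars into cells 5 and 4. I then turned the key back to the shut stop, pulled it out and put it back in its stand.

**Last checks:**
- **Jars:** the lids of all three show at about their seated height, 10 mm below the cover.
- **Lock:** the white index is at the red mark and the red bars cover the wells. The turning moment rose to about 0.4 N m at both stops.
- **Key:** it stands upright in its slot, with the bow about 78 mm above the worktop, where fully in should give 79 mm.
- **Amber bottle:** still standing, and the gripper is clear of everything.

None of these checks failed. Some network reports were wrong: they took the red decoy and jar lids for the key's bow, and the last side view put the stand on the box. I set those aside after checking against the pictures.

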